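# Close a paint jar with its four-lug screw cap

### The arm

A 6-joint arm with a two-finger parallel gripper is mounted at the origin on the work surface. World frame = base frame: x ahead of the robot, y to its left, z up, the work surface at z = 0. Lengths are in m, angles in rad, forces in N, time in s.
With the tool pointing down it reaches from about 0.25 to 0.85 m from the base axis. Payload 12.5 kg.
Tool frame: the origin (TCP) lies at the very end of the fingers, on their centre line; the grasp point (between the pads) lies 19 mm behind it; z points along the fingers, y is the line along which they close (so a half turn about z gives the same grasp; the last joint's range is limited). The gripper opens to 93 mm and grips with 3 to 60 N. Pads are 15 mm wide; open, the fingers measure 128 mm over their backs; the gripper's body (75 mm by 188 mm) begins 65 mm behind the grasp point.
Start: joints at [-1.35, 0.351, 1.652, -0, 1.139, -0.085], TCP at [0.166, -0.524, 0.186] pointing down, gripper open.
Joint ranges: [-2.75, 2.75], [-0.79, 2.1], [0.01, 2.65], [-1.57, 4.71], [0.07, 3.14], [-2.87, 2.87]. Speed limits (rad/s): [2.22, 2.22, 2.79, 3.14, 3.14, 3.14].

### API

Orientations are given as [roll, pitch, yaw] about the fixed x, y, z axes, in that order (R = Rz(yaw) Ry(pitch) Rx(roll)).
In Python, from plant import observe, grab_frame, order gives the robot as it stands. The module is installed in compiled form; this text tells all that it offers.
- The arm moves only by the shell command python3 -m inch 'ROWS' [FORCE]. ROWS is JSON, a list of rows, each a list of 7 numbers: the gripper command: -1 is fully open, 1 is shut, values between are in proportion, then the shift along the tool's x, y, z scaled (see below), then the turn, a rotation vector about the tool's x, y, z scaled (see below). A call has 1 to 5 rows; each row is the pose to reach, as a shift and turn from the pose commanded when the call began, along the tool's axes at that moment, turning the shorter way round; what a row does not reach only later rows make up. The controller multiplies each number of a shift by 0.08 m and each number of a turn by 180 degrees. A row lasts 1/12 s, in which the tool goes at most 41.7 mm and 7.16 degrees, less where a joint would pass 70% of its speed; a pose out of reach is approached as far as the arm can. A call with a number of a shift or a turn outside -1 to 1 is refused whole. A call with a gripper value outside its range is refused whole. The fingers move at their own pace and stop on an object; FORCE is the grip in N (left out, the last holds). Time passes only in rows, so rows that repeat a pose let the fingers close. It gives the time, the measured TCP pose, the force, the opening and the grip force at its end, in the units of the state.
- observe(): the state, without advancing time (a new reading comes with each control period).
- grab_frame(name): name is "scene" or "top" or "wrist"; returns a dict with "image" (400x640x3 uint8, red, green, blue), "range_z" (400x640 float32, m along the optical axis (not along the pixel's ray), 0 where there is no reading), "fx", "fy", "cx", "cy" (pixels), "R" (3x3) and "t" (3): a world point X has camera coordinates R X + t. Camera axes: x right, y down, z forward; pixel columns grow to the right and rows downward; lengths in m; the calibration is good to about 2 mm. A picture is of the moment at which its call begins.
- order.finish_job(): hands the job in; it is judged then, once.
The state is a dict: "time_s": time; "joint_pos": joint angles; "joint_vel": joint speeds; "effort": joint torques, N m; "ee_pos": TCP position; "tcp_rot": TCP orientation; "contact_force": force on the tool from outside, world axes, zero at the start; "ft_torque": the same for the moment, N m; "gripper_width": finger opening in m; "grasp_force": force on a finger pad.
Only numpy, scipy, OpenCV 4.12 (cv2) and the standard library are available. Lean on these libraries where they do the work, as an engineer would, in place of code of your own. Each camera call takes 0.05 s, during which the arm holds its last target. There are 200 camera calls.

### The job

Close the open paint jar: pick up its screw cap, set it level on the neck and turn it backward (anticlockwise from above) with a light touch until you feel its lugs drop off the threads into the thread starts, then screw it forward (clockwise) until it is fully home against its stop, level, and let go. Feel your way: never force the cap down or against a stop, and leave the cups, brush, bottles and the closed jar where they are.

Things in the scene. Friction and masses are not known exactly. Their poses are not given: they have to be found in the camera images.
- cap: Loose white plastic screw cap lying open side down on the bench: ribbed round cup, 58 mm across outside, 25.5 mm high, 40 to 70 g. Origin: centre of its open underside; z up out of its closed top, whose inner face is 22 mm above the origin. Inside the skirt's bottom edge four lugs (4 mm wide, 3 mm high, reaching in to 22.6 mm from the axis) stand on the cap's +x, +y, -x and -y.
- jar: Open off-white paint jar, 72 mm across, in a rubber-lined dark steel holder (96 mm across, 28 mm high) fixed to the bench. It gives only in turning, springing back (about 5 Nm/rad). Origin: centre of the holder's underside on the bench; z up. Shoulder (60 mm across) at 85 mm height; neck 43 mm across, mouth at 116 mm, tapered over the last 5 mm to 36 mm to guide the cap.
- thread_top (a point): On the jar's axis, 105 mm above its origin: flat top of the four threads (50 mm across). Cap origin is here when its lugs rest on the threads. Every 90 deg a stop wall (4 deg long) stands 2 mm higher; lugs on walls hold the cap at 107 mm, and turning backward off them gives a false drop of 2 mm. Turned clockwise on the threads, lugs hit the walls and cannot enter.
- thread_start (a point): On the jar's axis, 97.5 mm above its origin: cap origin when all lugs have dropped into the starts (7.5 mm below the thread tops). Each start is a gap 19 deg long just clockwise of a wall; a lug takes 9.5 deg, so 9.5 deg is free. The bearing of the starts varies from run to run and is NOT told by any axes here. Turned anticlockwise at most 85 deg, the lugs come over them and then meet the walls.
- home (a point): On the jar's axis, 94 mm above its origin: cap origin when fully home (cap's top on the mouth). From the starts about 75 deg clockwise gets there: the cap sinks 3.5 mm over the first 55 to 65 deg and must be let down as it turns, then lugs meet the next walls. Downward all is rigid; a tightly held cap does not drop by itself. 5 N of push and a turning moment of 0.3 Nm are ample; over 40 N spoils the thread.
- cup_a: Bystander: small steel paint cup, 48 mm across, 26 mm high, standing beyond the cap. Origin: centre of its underside.
- cup_b: Bystander: small steel paint cup, 48 mm across, 26 mm high, beside the jar holder. Origin: centre of its underside.
- cup_c: Bystander: small steel paint cup, 48 mm across, 26 mm high, between jar and cap. Origin: centre of its underside.
- brush: Bystander: paint brush 190 mm long lying on the bench beyond the middle. Origin: centre of its underside.
- bottle_a: Bystander: yellow plastic paint bottle with its cap on, 60 mm across, 170 mm high, on the left. Origin: centre of its underside.
- bottle_b: Bystander: green paint bottle with its cap on, 60 mm across, 170 mm high, on the right. Origin: centre of its underside.
- closed_jar: Bystander: another paint jar, already closed, 68 mm across, 100 mm high, on the left. Origin: centre of its underside.
Mind the look-alikes: they are no part of the job. Leave any purple or red look-alike of the cap alone.

How it is judged:
On the way:
1. the cap sits level on the neck with its lugs dropped into the thread starts (horizontal distance between cap and jar below 0.003 m and z of cap in the frame of jar below 0.0989 m and angle between cap's own z axis and vertical below 0.06 rad), for 0.1 s.
At the end, for the whole second after the job is handed in: The cap is screwed fully home on the jar: its origin within 3 mm of the jar's axis and less than 95 mm above the jar's origin (home is 94 mm), level to 0.04 rad, at rest and released (horizontal distance between cap and jar below 0.003 m and z of cap in the frame of jar between 0.0915 and 0.095 m and angle between cap's own z axis and vertical below 0.04 rad and linear speed of cap below 0.01 m/s); the robot touches nothing.
It fails at once if the cap is forced: more than 40 N between cap and jar (contact force between cap and jar above 40 N).
It fails at once if a cup, the brush, a bottle or the closed jar is moved more than 25 mm (distance of any of cup_a, cup_b, cup_c, brush, bottle_a, bottle_b, closed_jar from where it was at the start of the episode above 0.025 m).
It also fails if it takes over 72 s, if anything falls off the work surface, if the arm or the gripper's body presses on something with over 40 N, if the wrist force passes 120 N, or if a joint passes its speed limit or range.

## Working session

There is one attempt and no reset: what is moved stays moved. The work goes in short steps, Python scripts to look and compute and a shell command to move; the robot and the scene stay as the last step left them, time stands still between calls to the robot, and variables do not carry over. Pictures are saved under pics/ and viewed, at most 10 in all, crops included, and the job is handed in when it is done.

```bash
mkdir -p pics; python3 - <<'E'
from plant import observe, grab_frame
import cv2
s=observe(); print({k:s[k] for k in ('time_s','ee_pos','tcp_rot','gripper_width','contact_force')})
for n in('scene','top'):
    f=grab_frame(n); cv2.imwrite(f'pics/{n}0.png',f['image'][:,:,::-1])
E
```

```text
{'time_s': 0.0, 'ee_pos': array([ 0.16553983, -0.52410227,  0.18570908]), 'tcp_rot': array([-3.14046429e+00, -1.30921022e-04,  3.05833301e-01]), 'gripper_width': 0.0929182265350569, 'contact_force': array([ 0.97333594, -0.04819609, -0.08706609])}
```

View pics/scene0.png

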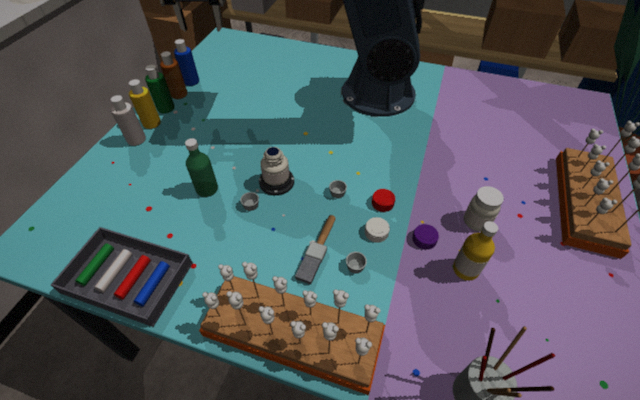

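View pics/top0.png

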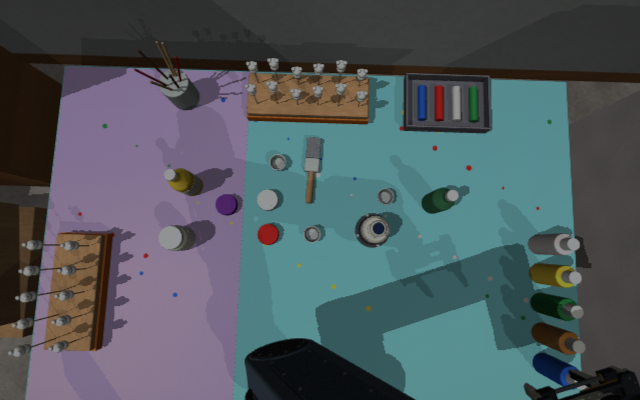

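The top view shows three cap-like discs: white (268,199), red (268,234) and purple (227,204). The white one fits the description, and the red and purple are look-alikes. The open jar in its dark holder is at (373,230). Next I'll measure both and confirm with an enlarged crop.

```bash
cat > h.py <<'E'
import numpy as np, cv2
from plant import observe, grab_frame
def cloud(f):
    v,u=np.mgrid[:400,:640]; z=f['range_z']
    P=np.stack([(u-f['cx'])/f['fx']*z,(v-f['cy'])/f['fy']*z,z],-1)
    W=(P-f['t'])@f['R']; W[z==0]=np.nan
    return W
def circ(p):
    (c,r)=cv2.minEnclosingCircle(p[:,:2].astype(np.float32)*1000)
    return np.round(c,1),round(r,1)
E
python3 - <<'E'
from h import *
f=grab_frame('top'); W=cloud(f)
def sel(u,v,r,lo,hi):
    p=W[v-r:v+r+1,u-r:u+r+1].reshape(-1,3); p=p[(p[:,2]>lo)&(p[:,2]<hi)]; return p
for n,(u,v,r,lo,hi) in dict(cap=(268,199,14,.02,.035),red=(268,234,14,.02,.035),jarmouth=(376,229,16,.110,.125),jarsh=(376,229,22,.08,.09),thr=(376,229,22,.1,.109),holder=(373,231,24,.02,.034),cupc=(312,234,12,.015,.035),cupb=(387,197,12,.015,.035),cupa=(279,162,12,.015,.035),green=(440,200,20,.05,.2),yel=(182,180,22,.05,.2),cj=(173,238,20,.05,.12)).items():
    p=sel(u,v,r,lo,hi); print(n,len(p),circ(p) if len(p) else '',(p.mean(0)*1000).round(1),(np.median(p[:,2])*1000).round(1))
c=f['image'][130:270,200:460]
cv2.imwrite('pics/crop1.png',cv2.resize(c,None,fx=3,fy=3,interpolation=2)[:,:,::-1])
E
```

```text
cap 329 (array([562. , 125.9]), 28.8) [561.5 125.7  24.8] 24.9
red 346 (array([466.3, 120.4]), 29.3) [465.9 120.3  24.7] 24.8
jarmouth 212 (array([ 486.3, -169.6]), 21.1) [ 485.9 -169.2  114.6] 114.8
jarsh 194 (array([ 485.8, -169.3]), 34.7) [ 484.7 -164.4   82.9] 82.8
thr 69 (array([ 486.1, -169.8]), 25.1) [ 484.7 -167.1  104.4] 104.3
holder 96 (array([ 486.8, -168.6]), 40.9) [ 479.  -147.9   27.1] 27.3
cupc 86 (array([469.7,  -0.9]), 23.4) [470.7  -0.6  22.8] 23.4
cupb 86 (array([ 581.2, -203. ]), 23.5) [ 583.  -205.5   23.2] 23.4
cupa 79 (array([669. , 102.3]), 23.8) [672.6 103.4  22.9] 23.7
green 581 (array([ 567.1, -337.1]), 29.8) [ 563.6 -327.9  118.6] 115.2
yel 637 (array([597.4, 342.6]), 30.5) [592.5 332.1 116.5] 114.7
cj 656 (array([447.6, 356. ]), 33.7) [447.3 350.   89.3] 97.8
```

View pics/crop1.png

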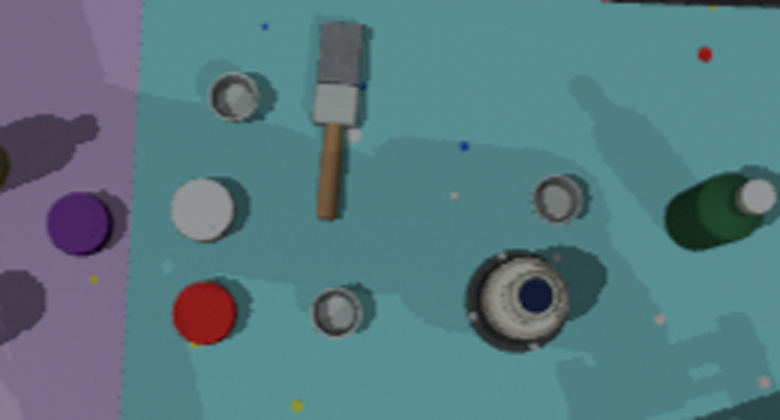

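The crop confirms it: white cap at crop (203,210), red at (204,313), purple at (80,224). Cap is at (562,126) mm with top at 25 mm and radius 28.8. Jar is at (486,-169) mm with its mouth at 115 mm and threads at 104 mm. Both fit the given sizes. I'll fly to the cap at the current height and yaw.

```bash
python3 -m inch '[[0.4,0.22,-0.2,0,0,0,0],[0.4,0.45,-0.39,0,0,0,0],[0.4,0.67,-0.59,0,0,0,0],[0.4,0.9,-0.78,0,0,0,0]]'
python3 -m inch '[[0.4,0.22,-0.2,0,0,0,0],[0.4,0.45,-0.39,0,0,0,0],[0.4,0.67,-0.59,0,0,0,0],[0.4,0.9,-0.78,0,0,0,0]]'
python3 -m inch '[[0.4,0.22,-0.2,0,0,0,0],[0.4,0.45,-0.39,0,0,0,0],[0.4,0.67,-0.59,0,0,0,0],[0.4,0.9,-0.78,0,0,0,0]]'
python3 -m inch '[[0.4,0.22,-0.2,0,0,0,0],[0.4,0.45,-0.39,0,0,0,0],[0.4,0.67,-0.59,0,0,0,0],[0.4,0.9,-0.78,0,0,0,0]]'
python3 -m inch '[[0.4,0.22,-0.2,0,0,0,0],[0.4,0.45,-0.39,0,0,0,0],[0.4,0.67,-0.59,0,0,0,0],[0.4,0.9,-0.78,0,0,0,0]]'
python3 -m inch '[[0.4,0.22,-0.2,0,0,0,0],[0.4,0.45,-0.39,0,0,0,0],[0.4,0.67,-0.59,0,0,0,0],[0.4,0.9,-0.78,0,0,0,0]]'
python3 -m inch '[[0.4,0.22,-0.2,0,0,0,0],[0.4,0.45,-0.39,0,0,0,0],[0.4,0.67,-0.59,0,0,0,0],[0.4,0.9,-0.78,0,0,0,0],[0.4,0.9,-0.78,0,0,0,0]]'
python3 - <<'E'
from h import *
s=observe(); print(s['time_s'],s['ee_pos'],s['tcp_rot'],s['joint_pos'],s['gripper_width'])
E
```

```text
time_s: 0.48
ee_pos: [0.2157, -0.4422, 0.186]
tcp_rot: [-3.141, 0.0, 0.305]
contact_force: [1.1, -0.4, 0.2]
gripper_width: 0.071
grasp_force: 0.0
time_s: 0.82
ee_pos: [0.2656, -0.3609, 0.1861]
tcp_rot: [-3.141, 0.0, 0.306]
contact_force: [-0.6, -0.9, 0.7]
gripper_width: 0.0442
grasp_force: 0.0
time_s: 1.15
ee_pos: [0.3155, -0.2797, 0.1861]
tcp_rot: [-3.141, 0.0, 0.306]
contact_force: [0.9, 0.1, 0.4]
gripper_width: 0.0281
grasp_force: 0.0
time_s: 1.48
ee_pos: [0.3654, -0.1986, 0.1862]
tcp_rot: [-3.141, 0.0, 0.306]
contact_force: [0.0, -1.2, 0.2]
gripper_width: 0.0278
grasp_force: 0.0
time_s: 1.82
ee_pos: [0.4153, -0.1174, 0.1862]
tcp_rot: [-3.141, 0.0, 0.306]
contact_force: [0.6, -0.2, -0.1]
gripper_width: 0.0278
grasp_force: 0.0
time_s: 2.15
ee_pos: [0.4651, -0.0362, 0.1861]
tcp_rot: [-3.141, 0.0, 0.306]
contact_force: [-0.1, -0.1, 0.1]
gripper_width: 0.0279
grasp_force: 0.0
time_s: 2.57
ee_pos: [0.5161, 0.0464, 0.186]
tcp_rot: [-3.141, -0.001, 0.308]
contact_force: [0.7, -0.0, -0.1]
gripper_width: 0.0282
grasp_force: 0.0
2.5667 [0.51610019 0.04641448 0.18601419] [-3.14114110e+00 -6.33777754e-04  3.07864142e-01] [-5.39647628e-04  2.92998893e-01  1.73361108e+00  6.93583478e-04
  1.11451597e+00  1.26208694e+00] 0.028218019052462986
```

```bash
python3 -m inch '[[-0.65,0.22,-0.2,0,0,0,0],[-0.65,0.45,-0.39,0.2,0,0,0],[-0.65,0.67,-0.59,0.4,0,0,0],[-0.65,0.85,-0.78,0.6,0,0,0],[-0.65,0.85,-0.78,0.6,0,0,0]]'
python3 -m inch '[[-0.65,0,0,0,0,0,0],[-0.65,0,0,0,0,0,0]]'
python3 - <<'E'
from h import *
s=observe(); f=grab_frame('wrist'); print(s['ee_pos'],s['tcp_rot'],s['gripper_width'])
W=cloud(f); p=W[(W[...,2]>.018)&(W[...,2]<.032)&(np.hypot(W[...,0]-.562,W[...,1]-.126)<.045)]
print(len(p)); 
if len(p): print(circ(p),p.mean(0))
cv2.imwrite('pics/w1.png',f['image'][:,:,::-1])
E
```

```text
time_s: 2.98
ee_pos: [0.5601, 0.1256, 0.135]
tcp_rot: [-3.14, 0.004, 0.307]
contact_force: [-0.3, 0.1, -1.1]
gripper_width: 0.0568
grasp_force: 0.0
time_s: 3.15
ee_pos: [0.5606, 0.1231, 0.1385]
tcp_rot: [3.141, 0.0, 0.306]
contact_force: [-0.8, -0.3, 0.4]
gripper_width: 0.0696
grasp_force: 0.0
[0.56056567 0.12310198 0.13854594] [3.14141554e+00 1.63346847e-04 3.05763368e-01] 0.0696247907870576
2694
(array([562.3, 124.8]), 29.6) [0.56377045 0.12494716 0.02550241]
```

View pics/w1.png

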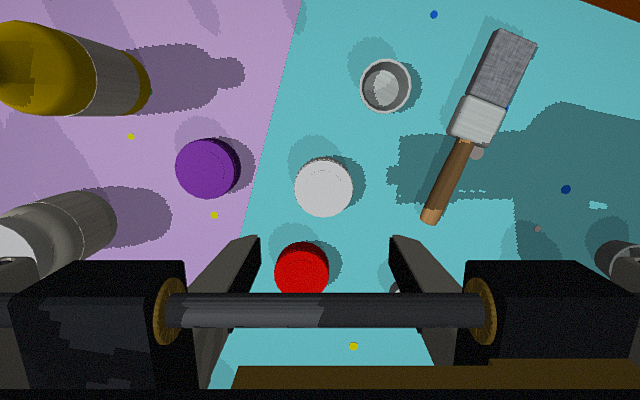

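White cap is at (323,186) between the fingers' line, with the red one at (302,270) well off the finger line. Now I'll descend and grip.

```bash
python3 -m inch '[[-0.65,0.027,-0.02,0.2,0,0,0],[-0.65,0.027,-0.02,0.5,0,0,0],[-0.65,0.027,-0.02,0.8,0,0,0],[-0.65,0.027,-0.02,1,0,0,0],[-0.65,0.027,-0.02,1,0,0,0]]'
python3 -m inch '[[-0.65,0,0,0.2,0,0,0],[-0.65,0,0,0.4,0,0,0],[-0.65,0,0,0.6,0,0,0],[-0.65,0,0,0.67,0,0,0],[-0.65,0,0,0.67,0,0,0]]'
python3 -m inch '[[0,0,0,0,0,0,0],[0.4,0,0,0,0,0,0],[0.4,0,0,0,0,0,0],[0.4,0,0,0,0,0,0],[0.4,0,0,0,0,0,0]]' 20
python3 -m inch '[[0.4,0,0,0,0,0,0],[0.4,0,0,0,0,0,0]]'
```

```text
time_s: 3.62
ee_pos: [0.5607, 0.1248, 0.0562]
tcp_rot: [-3.141, 0.004, 0.305]
contact_force: [0.0, -0.3, 0.3]
gripper_width: 0.0767
grasp_force: 0.0
time_s: 4.03
ee_pos: [0.5622, 0.1255, 0.0049]
tcp_rot: [-3.142, 0.001, 0.305]
contact_force: [0.5, -0.3, -0.5]
gripper_width: 0.0766
grasp_force: 0.0
time_s: 4.45
ee_pos: [0.5626, 0.126, 0.0052]
tcp_rot: [3.141, -0.001, 0.306]
contact_force: [0.3, 0.0, 0.2]
gripper_width: 0.0479
grasp_force: 0.0
time_s: 4.62
ee_pos: [0.5624, 0.126, 0.0048]
tcp_rot: [3.142, -0.0, 0.306]
contact_force: [-0.7, 0.1, -0.4]
gripper_width: 0.0345
grasp_force: 0.0
```

The fingers closed to 34 mm with no force, so something is off. I'll look.

```bash
python3 - <<'E'
from h import *
s=observe(); print(s['gripper_width'],s['grasp_force'],s['contact_force'],s['ee_pos'])
f=grab_frame('wrist'); g=grab_frame('scene')
cv2.imwrite('pics/w2.png',np.vstack([f['image'][:,:,::-1],cv2.resize(g['image'][150:290,300:460],(320,280))[:200,:,::-1].repeat(2,1)[:, :640]])[:600])
W=cloud(grab_frame('top')); p=W[(W[...,2]>.018)&(W[...,2]<.032)&(np.hypot(W[...,0]-.562,W[...,1]-.126)<.05)]
print(len(p),p.mean(0) if len(p) else '')
E
```

```text
0.03453335000645903 0.0 [-0.70794058  0.12729796 -0.44179681] [0.56239975 0.12596264 0.00475562]
0
```

View pics/w2.png

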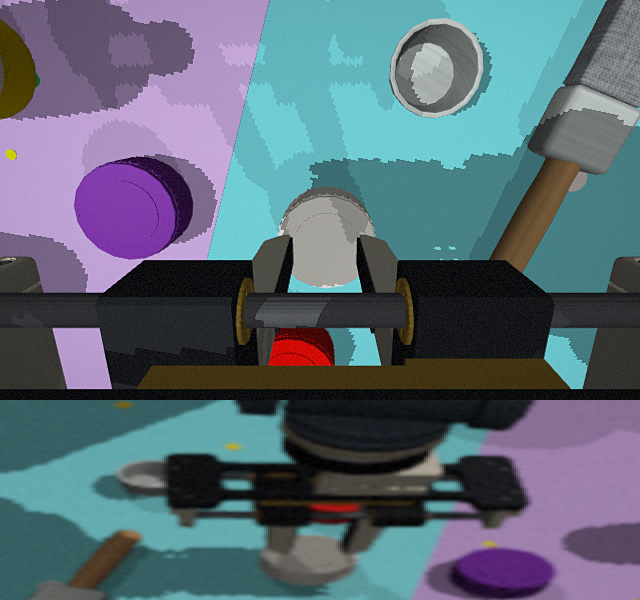

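The cap (325,237) now sits ahead of the fingers (tool +x): it was squeezed out forward. I'll measure where it is.

```bash
cat > cap.py <<'E'
from h import *
s=observe(); f=grab_frame('wrist'); W=cloud(f)
im=f['image'].astype(int); white=(im.min(2)>110)&(im.max(2)-im.min(2)<40)
T=s['ee_pos']; a=s['tcp_rot'][2]; 
m=(W[...,2]>.004)&(W[...,2]<.035)&white; m[:, :200]=0; m[:,480:]=0; m[300:]=0; m[:140]=0
p=W[m]; p=p[np.hypot(*(p[:,:2]-T[:2]).T)<.07]
d=p[:,:2]-T[:2]; tx=d@[np.cos(a),np.sin(a)]; ty=d@[np.sin(a),-np.cos(a)]
q=p[p[:,2]>.02]
print(len(p),'toolx',np.percentile(tx,[1,50,99])*1e3,'tooly',np.percentile(ty,[1,50,99])*1e3,'z',np.percentile(p[:,2],[1,50,99])*1e3,circ(q),T*1e3)
E
python3 cap.py
```

```text
5612 toolx [-26.4244632    6.37360078  27.4910606 ] tooly [-24.05858044   0.70977559  26.72741064] z [21.43765876 25.66336242 27.27052124] (array([563.2, 124.7]), 29.2) [562.33355877 125.97219212   4.64290021]
```

```bash
python3 - <<'E'
from h import *
s=observe(); f=grab_frame('wrist'); W=cloud(f)
T=s['ee_pos']; a=s['tcp_rot'][2]; print(s['time_s'],s['gripper_width'],s['grasp_force'])
ex=np.array([np.cos(a),np.sin(a),0]); ey=np.array([np.sin(a),-np.cos(a),0])
for k in(-.017,0,.017):
    c=f['R']@(T+k*ey)+f['t']; print(k,c[:2]/c[2]*f['fx']+[f['cx'],f['cy']],c[2])
for v in(240,250,270,290):
  for u in(262,270,278,284,290,362,366,372,380,390):
    d=W[v,u]-T; print(v,u,(np.array([d@ex,d@ey,d[2]+T[2]])*1e3).round(0),end=' ')
  print()
E
```

```text
4.8167 0.027968878736663948 0.0
-0.017 [297.40606849 231.48758958] 0.21027012594147085
0 [323.85809192 231.48609952] 0.21026413950590123
0.017 [350.31162163 231.48460938] 0.21025815307033163
240 262 [ -8. -41.  -1.] 240 270 [ -8. -36.   0.] 240 278 [ 10. -23.  46.] 240 284 [ 10. -20.  45.] 240 290 [ 10. -17.  45.] 240 362 [10. 20. 44.] 240 366 [10. 22. 45.] 240 372 [10. 25. 45.] 240 380 [-8. 37. -0.] 240 390 [-7. 44.  1.] 
250 262 [-14. -41.   1.] 250 270 [ 10. -25.  59.] 250 278 [ 10. -22.  58.] 250 284 [ 10. -19.  58.] 250 290 [ 10. -16.  58.] 250 362 [10. 18. 58.] 250 366 [10. 20. 58.] 250 372 [10. 23. 58.] 250 380 [11. 27. 59.] 250 390 [-14.  44.   1.] 
270 262 [ 35. -15. 128.] 270 270 [ 10. -22.  78.] 270 278 [ 10. -19.  79.] 270 284 [ 10. -16.  79.] 270 290 [  9. -14.  77.] 270 362 [10. 16. 79.] 270 366 [10. 18. 79.] 270 372 [10. 20. 78.] 270 380 [10. 23. 79.] 270 390 [ 37.  16. 132.] 
290 262 [ 33. -14. 134.] 290 270 [ 10. -20.  94.] 290 278 [ 10. -17.  95.] 290 284 [  9. -15.  92.] 290 290 [  4. -14.  84.] 290 362 [ 8. 15. 92.] 290 366 [ 9. 16. 92.] 290 372 [10. 18. 94.] 290 380 [10. 21. 95.] 290 390 [ 34.  15. 137.]
```

The reported TCP is about 36 mm beyond the visible fingertips: the fingers end near z≈41 mm, above the cap, so they closed on air. The cap hasn't moved. I'll measure the true tip offset after opening.

```bash
python3 -m inch '[[-0.65,0,0,0,0,0,0],[-0.65,0,0,0,0,0,0],[-0.65,0,0,0,0,0,0],[-0.65,0,0,0,0,0,0],[-0.65,0,0,0,0,0,0]]'
python3 -m inch '[[-0.65,0,0,0,0,0,0],[-0.65,0,0,0,0,0,0],[-0.65,0,0,0,0,0,0]]'
python3 - <<'E'
from h import *
s=observe(); f=grab_frame('wrist'); W=cloud(f); print(s['gripper_width'],s['joint_pos'])
T=s['ee_pos']; a=s['tcp_rot'][2]
d=W-T; X=d[...,0]*np.cos(a)+d[...,1]*np.sin(a); Y=d[...,0]*np.sin(a)-d[...,1]*np.cos(a); Z=W[...,2]
m=(np.abs(X-.01)<.004)&(np.abs(np.abs(Y)-.05)<.015)&(Z>.006)&(Z<.09)
print(m.sum(),np.percentile(Z[m],[0,1,5,50])*1e3-T[2]*1e3, 'inner',np.abs(Y[m&(Z<.06)]).min(),np.abs(Y[m&(Z<.06)]).max(), X[m].mean())
m=m&(Z<.055); print(np.percentile(Y[m&(Y>0)],[1,99]),np.percentile(Y[m&(Y<0)],[1,99]))
cv2.imwrite('pics/w3.png',cv2.resize(f['image'][150:350,160:490,::-1],None,fx=2.4,fy=2.4))
E
python3 cap.py
```

```text
time_s: 5.28
ee_pos: [0.5624, 0.126, 0.0046]
tcp_rot: [-3.142, -0.0, 0.306]
contact_force: [-0.3, -0.2, 0.0]
gripper_width: 0.0568
grasp_force: 0.0
time_s: 5.53
ee_pos: [0.5624, 0.126, 0.0046]
tcp_rot: [3.142, -0.0, 0.306]
contact_force: [0.1, -0.3, -0.4]
gripper_width: 0.0749
grasp_force: 0.0
0.0749455215556735 [ 1.39613023e-01  6.38049297e-01  1.70813020e+00 -7.74569207e-06
  7.95368284e-01  1.40453419e+00]
3703 [31.38519413 33.82153299 38.76783777 67.03873863] inner 0.03671581008737354 0.052527069417899315 0.009712396824915821
[0.0377044  0.05180494] [-0.0508205 -0.0368077]
6999 toolx [-26.38289771   1.56694733  27.02370356] tooly [-25.00887183   1.30023366  28.01766759] z [22.34948045 25.63432078 27.21084496] (array([563.2, 124.8]), 29.1) [562.36603249 125.97260595   4.65752635]
```

View pics/w3.png

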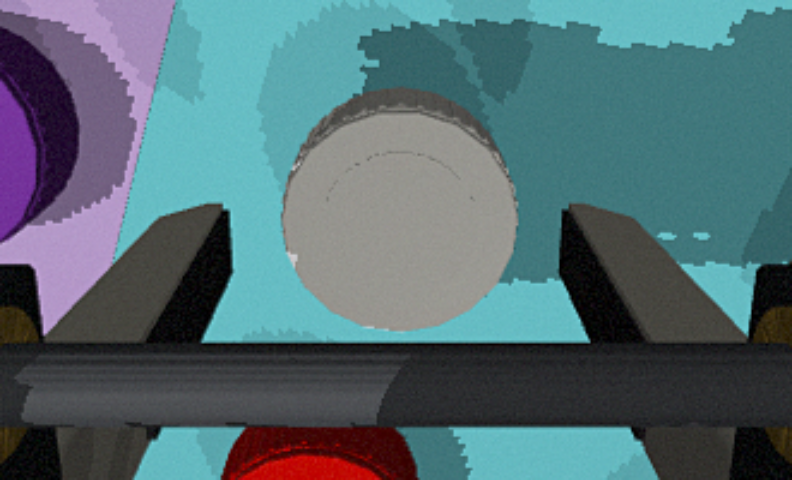

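The picture shows both fingertips ending at crop (220,205) and (570,205), clear above the cap (400,220). The tips really are about 34 mm short of the reported TCP. I'll descend another 31 mm gently, watching force.

```bash
python3 -m inch '[[-0.65,0,0.015,0.08,0,0,0],[-0.65,0,0.015,0.16,0,0,0],[-0.65,0,0.015,0.22,0,0,0],[-0.65,0,0.015,0.22,0,0,0]]'
python3 -m inch '[[-0.65,0,0,0.06,0,0,0],[-0.65,0,0,0.12,0,0,0],[-0.65,0,0,0.16,0,0,0],[-0.65,0,0,0.16,0,0,0]]'
python3 -m inch '[[0.1,0,0,0,0,0,0],[0.4,0,0,0,0,0,0],[0.4,0,0,0,0,0,0],[0.4,0,0,0,0,0,0],[0.4,0,0,0,0,0,0]]' 20
python3 -m inch '[[0.4,0,0,0,0,0,0],[0.4,0,0,0,0,0,0]]'
```

```text
time_s: 5.97
ee_pos: [0.5618, 0.1247, -0.0144]
tcp_rot: [-3.141, 0.002, 0.306]
contact_force: [0.8, 0.6, 0.3]
gripper_width: 0.0767
grasp_force: 0.0
time_s: 6.3
ee_pos: [0.5623, 0.1248, -0.0266]
tcp_rot: [-3.141, 0.001, 0.306]
contact_force: [0.4, 0.4, -1.1]
gripper_width: 0.0768
grasp_force: 0.0
time_s: 6.72
ee_pos: [0.5629, 0.1248, -0.0255]
tcp_rot: [3.142, -0.0, 0.306]
contact_force: [-0.7, -0.8, 0.8]
gripper_width: 0.057
grasp_force: 20.0
time_s: 6.88
ee_pos: [0.5629, 0.1248, -0.0256]
tcp_rot: [3.142, -0.0, 0.306]
contact_force: [-0.6, -0.5, 2.5]
gripper_width: 0.0575
grasp_force: 20.0
```

The cap is gripped at 57.5 mm, so cap origin ≈ TCP + 25.6 mm. I'll lift and carry it to a spot 70 mm short of the jar to view cap and mouth together.

```bash
python3 -m inch '[[0.4,0,0,-0.1,0,0,0],[0.4,0,0,-0.3,0,0,0],[0.4,0,0,-0.6,0,0,0],[0.4,0,0,-0.9,0,0,0],[0.4,0,0,-1,0,0,0]]' 25
python3 -m inch '[[0.4,0,0,-0.3,0,0,0],[0.4,0,0,-0.6,0,0,0],[0.4,0,0,-0.9,0,0,0],[0.4,0,0,-1,0,0,0]]'
python3 -m inch '[[0.4,-0.15,0.15,0,0,0,0],[0.4,-0.35,0.35,0,0,0,0],[0.4,-0.55,0.6,0,0,0,0],[0.4,-0.72,0.8,0,0,0,0]]'
python3 -m inch '[[0.4,-0.18,0.2,0,0,0,0],[0.4,-0.36,0.4,0,0,0,0],[0.4,-0.54,0.6,0,0,0,0],[0.4,-0.72,0.8,0,0,0,0]]'
python3 -m inch '[[0.4,-0.18,0.2,0,0,0,0],[0.4,-0.36,0.4,0,0,0,0],[0.4,-0.54,0.6,0,0,0,0],[0.4,-0.72,0.8,0,0,0,0]]'
python3 -m inch '[[0.4,-0.18,0.2,0,0,0,0],[0.4,-0.36,0.4,0,0,0,0],[0.4,-0.54,0.6,0,0,0,0],[0.4,-0.72,0.8,0,0,0,0]]'
python3 -m inch '[[0.4,0,0.03,0.15,0,0,0],[0.4,0,0.03,0.15,0,0,0],[0.4,0,0.03,0.15,0,0,0]]'
python3 - <<'E'
from h import *
s=observe(); f=grab_frame('wrist'); W=cloud(f); print(s['time_s'],s['ee_pos']*1e3,s['gripper_width'],s['grasp_force'],s['contact_force'])
T=s['ee_pos']; a=s['tcp_rot'][2]
def rep(n,lo,hi,c,r):
    m=(W[...,2]>lo)&(W[...,2]<hi)&(np.hypot(W[...,0]-c[0],W[...,1]-c[1])<r); p=W[m]
    if len(p)<20: print(n,len(p)); return
    k=cv2.fitEllipse  # not used for shape, only enclosing circle
    v,u=np.nonzero(m); print(n,len(p),circ(p),(np.median(p,0)*1e3).round(1),'pix',u.min(),u.max(),v.min(),v.max())
zc=T[2]+.0256
rep('captop',zc+.019,zc+.031,T,.036)
rep('mouth',.110,.122,(.486,-.17),.03); rep('thread',.1,.1085,(.486,-.17),.035)
cv2.imwrite('pics/w4.png',f['image'][:,:,::-1])
E
```

```text
time_s: 7.3
ee_pos: [0.5642, 0.125, 0.0576]
tcp_rot: [3.141, -0.004, 0.306]
contact_force: [0.9, -0.1, -0.9]
gripper_width: 0.0576
grasp_force: 25.0
time_s: 7.63
ee_pos: [0.5639, 0.125, 0.1371]
tcp_rot: [3.141, -0.004, 0.306]
contact_force: [0.2, 0.0, -0.3]
gripper_width: 0.0573
grasp_force: 25.0
time_s: 7.97
ee_pos: [0.5259, 0.0454, 0.1331]
tcp_rot: [-3.141, 0.001, 0.306]
contact_force: [0.1, 0.4, -0.7]
gripper_width: 0.0575
grasp_force: 25.0
time_s: 8.3
ee_pos: [0.4904, -0.0327, 0.1332]
tcp_rot: [-3.141, 0.001, 0.306]
contact_force: [0.4, -0.6, -0.6]
gripper_width: 0.0573
grasp_force: 25.0
time_s: 8.63
ee_pos: [0.4547, -0.111, 0.1333]
tcp_rot: [-3.141, 0.001, 0.306]
contact_force: [0.5, -0.4, -0.5]
gripper_width: 0.0575
grasp_force: 25.0
time_s: 8.97
ee_pos: [0.4191, -0.1894, 0.1333]
tcp_rot: [-3.141, 0.001, 0.306]
contact_force: [-0.6, -0.1, -1.1]
gripper_width: 0.0573
grasp_force: 25.0
time_s: 9.22
ee_pos: [0.4202, -0.1906, 0.1214]
tcp_rot: [-3.14, 0.001, 0.305]
contact_force: [0.7, 0.6, -0.7]
gripper_width: 0.0574
grasp_force: 25.0
9.2167 [ 420.16631677 -190.61432281  121.36373122] 0.05739542988993538 24.99984584748745 [ 0.70607026  0.59731408 -0.7499205 ]
captop 8783 (array([ 429.5, -187.7]), 34.5) [ 426.7 -188.2  172.5] pix 250 397 207 292
mouth 3824 (array([ 486.6, -171.8]), 21.4) [ 487.2 -171.6  115.9] pix 293 361 84 155
thread 944 (array([ 486.6, -171.9]), 25.2) [ 488.7 -170.8  104.9] pix 288 366 79 159
```

View pics/w4.png

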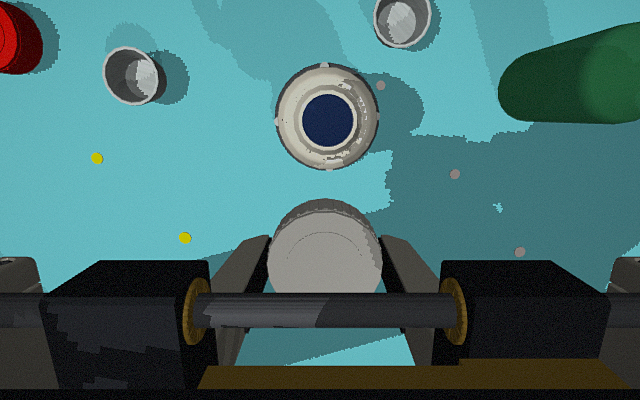

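The picture shows the cap held at (325,250) between the fingers and the jar mouth at (328,120). The mouth measures (486.6,-171.8) mm with r 21.4 and height 116, which fits. Now I'll find the cap centre in the tool frame from its front rim.

```bash
python3 - <<'E'
from h import *
from scipy.optimize import least_squares
s=observe(); f=grab_frame('wrist'); W=cloud(f); T=s['ee_pos']; a=s['tcp_rot'][2]; print(T*1e3)
d=W-T; X=(d[...,0]*np.cos(a)+d[...,1]*np.sin(a))*1e3; Y=(d[...,0]*np.sin(a)-d[...,1]*np.cos(a))*1e3; Z=W[...,2]
m=(np.abs(Z-T[2]-.0511)<.003)&(np.hypot(X,Y)<36)
E=[]
for y in np.arange(-22,23,1.): 
    k=m&(np.abs(Y-y)<.5)
    if k.sum()>5: E.append((np.percentile(X[k],99),y))
E=np.array(E); 
r=least_squares(lambda c:np.hypot(E[:,0]-c[0],E[:,1]-c[1])-28.8,[0,0],loss='soft_l1'); print(len(E),r.x,np.abs(r.fun).mean())
g=np.array([486.6,-171.8])-T[:2]*1e3; print('go tool x,y mm',g@[np.cos(a),np.sin(a)]-r.x[0], g@[np.sin(a),-np.cos(a)]-r.x[1])
k=m&(X>0); A=np.c_[X[k],Y[k],np.ones(k.sum())]; print('tilt',np.linalg.lstsq(A,Z[k]*1e3,rcond=None)[0])
E
```

```text
[ 420.59515361 -190.49190809  121.84098412]
45 [-0.5394198   0.42924631] 0.15166537225877555
go tool x,y mm 69.1092430281143 1.6217333148597621
tilt [-3.10282793e-02 -1.28806258e-03  1.73343246e+02]
```

```bash
python3 -m inch '[[0.4,0.2,0.02,0,0,0,0],[0.4,0.5,0.02,0,0,0,0],[0.4,0.75,0.02,0,0,0,0],[0.4,0.864,0.02,0,0,0,0],[0.4,0.864,0.02,0,0,0,0]]'
python3 -m inch '[[0.4,0,0,0,0,0,0],[0.4,0,0,0,0,0,0]]'
python3 - <<'E'
from h import *
s=observe(); f=grab_frame('wrist'); W=cloud(f); T=s['ee_pos']; a=s['tcp_rot'][2]; print(T*1e3,s['tcp_rot'],s['contact_force'],s['ft_torque'])
d=W-T; X=(d[...,0]*np.cos(a)+d[...,1]*np.sin(a))*1e3; Y=(d[...,0]*np.sin(a)-d[...,1]*np.cos(a))*1e3; Z=W[...,2]
for m in ((np.abs(Z)<.006),(np.abs(Z-T[2]-.0511)<.003)&(np.hypot(X,Y)<26)&(X>0)):
    A=np.c_[X[m],Y[m],np.ones(m.sum())]; print(m.sum(),np.linalg.lstsq(A,Z[m]*1e3,rcond=None)[0])
E
```

```text
time_s: 9.73
ee_pos: [0.4885, -0.1708, 0.1223]
tcp_rot: [3.141, -0.001, 0.308]
contact_force: [-0.1, -0.3, -0.9]
gripper_width: 0.0574
grasp_force: 25.0
time_s: 9.9
ee_pos: [0.4863, -0.1716, 0.1222]
tcp_rot: [-3.141, 0.001, 0.306]
contact_force: [-1.1, -0.1, 0.0]
gripper_width: 0.0572
grasp_force: 25.0
[ 486.31185462 -171.62718665  122.1701627 ] [-3.14121677e+00  5.91493677e-04  3.05980247e-01] [-1.14191067 -0.07120811  0.04959491] [-0.05934981 -0.03118246 -0.05387997]
144077 [-0.00103765 -0.00039542 -0.03558137]
4251 [-2.25436265e-02  4.07166015e-04  1.73644124e+02]
```

The bench reads level but the cap is tilted about 0.025 rad (front low), pivoted on the pads. Settling on the threads with a soft grip will level it. I'll lower with a light 8 N grip so it slips rather than being forced.

```bash
python3 -m inch '[[0.4,0.006,0.006,0.06,0,0,0],[0.4,0.006,0.006,0.15,0,0,0],[0.4,0.006,0.006,0.25,0,0,0],[0.4,0.006,0.006,0.33,0,0,0],[0.4,0.006,0.006,0.36,0,0,0]]' 8
python3 -m inch '[[0.4,0,0,0.01,0,0,0],[0.4,0,0,0.02,0,0,0],[0.4,0,0,0.03,0,0,0],[0.4,0,0,0.04,0,0,0]]'
python3 -m inch '[[0.4,0,0,0.01,0,0,0],[0.4,0,0,0.02,0,0,0],[0.4,0,0,0.03,0,0,0],[0.4,0,0,0.04,0,0,0]]'
python3 -m inch '[[0.4,0,0,0.01,0,0,0],[0.4,0,0,0.02,0,0,0],[0.4,0,0,0.02,0,0,0]]'
```

```text
time_s: 10.37
ee_pos: [0.487, -0.1718, 0.0919]
tcp_rot: [-3.14, 0.002, 0.306]
contact_force: [-0.2, 1.6, -0.9]
gripper_width: 0.0579
grasp_force: 8.0
time_s: 10.7
ee_pos: [0.488, -0.172, 0.0904]
tcp_rot: [3.141, -0.0, 0.306]
contact_force: [0.0, 0.7, -0.3]
gripper_width: 0.0579
grasp_force: 8.0
time_s: 11.03
ee_pos: [0.4878, -0.172, 0.087]
tcp_rot: [3.141, -0.0, 0.306]
contact_force: [-0.6, -0.1, 0.9]
gripper_width: 0.0579
grasp_force: 8.0
time_s: 11.28
ee_pos: [0.4877, -0.172, 0.0853]
tcp_rot: [-3.141, 0.0, 0.306]
contact_force: [0.6, -0.2, -0.7]
gripper_width: 0.0575
grasp_force: 8.0
```

```bash
python3 -m inch '[[0.4,-0.006,-0.012,0.008,0,0,0],[0.4,-0.006,-0.012,0.016,0,0,0],[0.4,-0.006,-0.012,0.024,0,0,0],[0.4,-0.006,-0.012,0.03,0,0,0],[0.4,-0.006,-0.012,0.03,0,0,0]]'
python3 -m inch '[[0.4,0,0,0.007,0,0,0],[0.4,0,0,0.014,0,0,0],[0.4,0,0,0.014,0,0,0]]'
python3 -m inch '[[0.4,0,0,0.006,0,0,0],[0.4,0,0,0.012,0,0,0],[0.4,0,0,0.012,0,0,0]]'
python3 -m inch '[[0.4,0,0,0.006,0,0,0],[0.4,0,0,0.012,0,0,0],[0.4,0,0,0.012,0,0,0]]'
```

```text
time_s: 11.7
ee_pos: [0.487, -0.1712, 0.0829]
tcp_rot: [-3.142, 0.0, 0.306]
contact_force: [0.8, 0.2, -0.9]
gripper_width: 0.0579
grasp_force: 8.0
time_s: 11.95
ee_pos: [0.487, -0.1712, 0.0818]
tcp_rot: [-3.141, 0.0, 0.306]
contact_force: [0.4, -0.0, -0.2]
gripper_width: 0.0581
grasp_force: 8.0
time_s: 12.2
ee_pos: [0.4872, -0.1713, 0.0811]
tcp_rot: [3.141, -0.0, 0.306]
contact_force: [0.1, 0.9, 1.4]
gripper_width: 0.0579
grasp_force: 8.0
time_s: 12.45
ee_pos: [0.4874, -0.1712, 0.0804]
tcp_rot: [3.141, -0.001, 0.306]
contact_force: [0.0, 0.8, 5.0]
gripper_width: 0.058
grasp_force: 8.0
```

Contact at cap height ~106 mm with 5 N. I'll release for a moment so the cap levels and centres itself, then re-grip lightly.

```bash
python3 -m inch '[[-0.36,0,0,0,0,0,0],[-0.36,0,0,0,0,0,0],[-0.36,0,0,0,0,0,0]]'
python3 -m inch '[[0.4,0,0,0,0,0,0],[0.4,0,0,0,0,0,0],[0.4,0,0,0,0,0,0],[0.4,0,0,0,0,0,0]]' 8
python3 - <<'E'
from h import *
s=observe(); f=grab_frame('wrist'); W=cloud(f); T=s['ee_pos']; a=s['tcp_rot'][2]; print(s['contact_force'],s['ft_torque'])
d=W-T; X=(d[...,0]*np.cos(a)+d[...,1]*np.sin(a))*1e3; Y=(d[...,0]*np.sin(a)-d[...,1]*np.cos(a))*1e3; Z=W[...,2]
m=(np.abs(Z-T[2]-.0511)<.004)&(np.hypot(X,Y)<26)&(X>0)
A=np.c_[X[m],Y[m],np.ones(m.sum())]; c=np.linalg.lstsq(A,Z[m]*1e3,rcond=None)[0]; print(m.sum(),c,'origin z',c[2]-25.5)
E=[]
m=(np.abs(Z-T[2]-.0511)<.003)&(np.hypot(X,Y)<36)
for y in np.arange(-22,23,1.):
    k=m&(np.abs(Y-y)<.5)
    if k.sum()>5: E.append((np.percentile(X[k],99),y))
E=np.array(E)
from scipy.optimize import least_squares
print(least_squares(lambda c:np.hypot(E[:,0]-c[0],E[:,1]-c[1])-28.8,[0,0],loss='soft_l1').x)
E
```

```text
time_s: 12.7
ee_pos: [0.4869, -0.1712, 0.0798]
tcp_rot: [-3.141, 0.0, 0.306]
contact_force: [-0.3, 0.4, 0.6]
gripper_width: 0.0628
grasp_force: 0.0
time_s: 13.03
ee_pos: [0.487, -0.1713, 0.0799]
tcp_rot: [3.142, 0.0, 0.306]
contact_force: [0.5, 0.4, -0.4]
gripper_width: 0.0583
grasp_force: 8.0
[ 0.47775037  0.40682839 -0.35604303] [-0.06448582 -0.09719482  0.03673514]
4299 [-3.37047549e-02 -4.84449586e-02  1.31920497e+02] origin z 106.42049664590905
[0.09544301 0.51753815]
```

The cap sits tilted ~0.05 rad at 106.4 mm. That looks like some lugs on the walls, which would give the false 2 mm drop. I'll turn anticlockwise with a light press and keep watching the height.

```bash
python3 -m inch '[[0.4,0,0,0.006,0,0,-0.01],[0.4,0,0,0.01,0,0,-0.02],[0.4,0,0,0.01,0,0,-0.03],[0.4,0,0,0.01,0,0,-0.04],[0.4,0,0,0.01,0,0,-0.04]]'
python3 -m inch '[[0.4,0,0,0,0,0,-0.01],[0.4,0,0,0,0,0,-0.02],[0.4,0,0,0,0,0,-0.03],[0.4,0,0,0,0,0,-0.03]]'
python3 -m inch '[[0.4,0,0,0.006,0,0,-0.01],[0.4,0,0,0.006,0,0,-0.02],[0.4,0,0,0.006,0,0,-0.03],[0.4,0,0,0.006,0,0,-0.03]]'
cat > st.py <<'E'
from h import *
from scipy.optimize import least_squares
s=observe(); f=grab_frame('wrist'); W=cloud(f); T=s['ee_pos']; a=s['tcp_rot'][2]; print(s['time_s'],s['contact_force'].round(1),s['ft_torque'].round(2),s['tcp_rot'])
d=W-T; X=(d[...,0]*np.cos(a)+d[...,1]*np.sin(a))*1e3; Y=(d[...,0]*np.sin(a)-d[...,1]*np.cos(a))*1e3; Z=W[...,2]
h=np.hypot(X,Y)
t=np.median(Z[(h<20)&(X>2)&(np.abs(Z-T[2]-.051)<.012)])
m=(np.abs(Z-t)<.004)&(h<26)&(X>0)
A=np.c_[X[m],Y[m],np.ones(m.sum())]; c=np.linalg.lstsq(A,Z[m]*1e3,rcond=None)[0]; print('tilt x,y',c[:2].round(3),'origin z',(c[2]-25.5).round(2))
E=[]; m=(np.abs(Z-t)<.004)&(h<36)
for y in np.arange(-22,23,1.):
    k=m&(np.abs(Y-y)<.5)
    if k.sum()>5: E.append((np.percentile(X[k],99),y))
E=np.array(E); c=least_squares(lambda c:np.hypot(E[:,0]-c[0],E[:,1]-c[1])-28.8,[0,0],loss='soft_l1').x
w=T[:2]*1e3+c[0]*np.array([np.cos(a),np.sin(a)])+c[1]*np.array([np.sin(a),-np.cos(a)])
print('cap in tool',c.round(1),'world',w.round(1),'tcp',(T*1e3).round(1))
E
python3 st.py
```

```text
time_s: 13.5
ee_pos: [0.4872, -0.1714, 0.0795]
tcp_rot: [3.141, -0.0, 0.433]
contact_force: [-1.2, -0.3, 5.1]
gripper_width: 0.0583
grasp_force: 8.0
time_s: 13.83
ee_pos: [0.4872, -0.1714, 0.0795]
tcp_rot: [3.141, -0.0, 0.526]
contact_force: [-1.6, -0.7, 5.2]
gripper_width: 0.0579
grasp_force: 8.0
time_s: 14.17
ee_pos: [0.4873, -0.1714, 0.0791]
tcp_rot: [3.141, -0.0, 0.62]
contact_force: [-0.6, -0.3, 5.0]
gripper_width: 0.0579
grasp_force: 8.0
14.1667 [-0.6 -0.3  5. ] [-0.22  0.06 -0.01] [ 3.14089723e+00 -3.24287300e-04  6.19898619e-01]
tilt x,y [-0.034 -0.035] origin z 105.86
cap in tool [-0.2  0.8] world [ 487.6 -172.1] tcp [ 487.3 -171.4   79.1]
```

```bash
python3 -m inch '[[-0.4,0,0,-0.005,0,0,0],[-0.4,0,0,-0.005,0,0,0],[-0.4,0,0,-0.005,0,0,0]]'
python3 st.py
```

```text
time_s: 14.47
ee_pos: [0.4869, -0.1711, 0.0789]
tcp_rot: [-3.141, 0.0, 0.619]
contact_force: [0.4, 1.1, 0.4]
gripper_width: 0.0646
grasp_force: 0.0
14.4667 [0.4 1.1 0.4] [-0.    0.    0.01] [-3.14113439e+00  1.63879531e-04  6.19139476e-01]
tilt x,y [-0.019  0.   ] origin z 105.36
cap in tool [-0.3  0.5] world [ 486.9 -171.6] tcp [ 486.9 -171.1   78.9]
```

Released, it rests level at 105.4 mm on the thread tops and centred. I'll re-centre the gripper on it, grip at 10 N and keep turning anticlockwise.

```bash
python3 -m inch '[[-0.4,-0.003,0.006,-0.005,0,0,0],[0.4,-0.003,0.006,-0.005,0,0,0],[0.4,-0.003,0.006,-0.005,0,0,0],[0.4,-0.003,0.006,-0.005,0,0,0]]' 10
python3 -m inch '[[0.4,0,0,0.006,0,0,-0.01],[0.4,0,0,0.01,0,0,-0.02],[0.4,0,0,0.01,0,0,-0.03],[0.4,0,0,0.01,0,0,-0.03]]'
python3 -m inch '[[0.4,0,0,0,0,0,-0.01],[0.4,0,0,0,0,0,-0.02],[0.4,0,0,0,0,0,-0.03],[0.4,0,0,0,0,0,-0.03]]'
python3 -m inch '[[0.4,0,0,0,0,0,-0.01],[0.4,0,0,0,0,0,-0.02],[0.4,0,0,0,0,0,-0.03],[0.4,0,0,0,0,0,-0.03]]'
python3 st.py
```

```text
time_s: 14.85
ee_pos: [0.4871, -0.1717, 0.0795]
tcp_rot: [-3.142, 0.0, 0.62]
contact_force: [0.8, -0.0, -0.4]
gripper_width: 0.0574
grasp_force: 10.0
time_s: 15.18
ee_pos: [0.4876, -0.1719, 0.0793]
tcp_rot: [3.141, -0.001, 0.716]
contact_force: [0.2, 0.6, 6.1]
gripper_width: 0.0576
grasp_force: 10.0
time_s: 15.52
ee_pos: [0.4876, -0.1719, 0.0793]
tcp_rot: [3.141, -0.001, 0.81]
contact_force: [-0.2, 0.5, 6.9]
gripper_width: 0.0577
grasp_force: 10.0
time_s: 15.85
ee_pos: [0.4876, -0.1718, 0.0793]
tcp_rot: [3.141, -0.001, 0.904]
contact_force: [0.3, 1.3, 6.4]
gripper_width: 0.0577
grasp_force: 10.0
15.85 [0.3 1.3 6.4] [ 0.18  0.09 -0.07] [ 3.14060116e+00 -5.07370818e-04  9.04401330e-01]
tilt x,y [-0.022  0.001] origin z 105.23
cap in tool [-0.3  0.8] world [ 488.  -172.6] tcp [ 487.6 -171.8   79.3]
```

```bash
python3 -m inch '[[0.4,-0.004,0,0,0,0,-0.01],[0.4,-0.004,0,0,0,0,-0.02],[0.4,-0.004,0,0,0,0,-0.03],[0.4,-0.004,0,0,0,0,-0.03]]'
python3 -m inch '[[0.4,0,0,0,0,0,-0.01],[0.4,0,0,0,0,0,-0.02],[0.4,0,0,0,0,0,-0.03],[0.4,0,0,0,0,0,-0.03]]'
python3 -m inch '[[0.4,0,0,0,0,0,-0.01],[0.4,0,0,0,0,0,-0.02],[0.4,0,0,0,0,0,-0.03],[0.4,0,0,0,0,0,-0.03]]'
python3 -c "
from plant import observe; print(observe()['ft_torque'])"
```

```text
time_s: 16.23
ee_pos: [0.4875, -0.172, 0.0793]
tcp_rot: [3.141, -0.001, 0.999]
contact_force: [0.5, 1.4, 5.7]
gripper_width: 0.0574
grasp_force: 10.0
time_s: 16.57
ee_pos: [0.4874, -0.1719, 0.0793]
tcp_rot: [3.141, -0.001, 1.093]
contact_force: [-0.3, 3.8, 6.0]
gripper_width: 0.0578
grasp_force: 10.0
time_s: 16.9
ee_pos: [0.4873, -0.1718, 0.0793]
tcp_rot: [3.141, -0.001, 1.187]
contact_force: [0.4, 3.4, 6.1]
gripper_width: 0.0579
grasp_force: 10.0
[ 0.46263275  0.10396518 -0.13333528]
```

```bash
python3 st.py
```

```text
16.9 [0.4 3.4 6.1] [ 0.46  0.1  -0.13] [ 3.14086855e+00 -5.47582832e-04  1.18706701e+00]
tilt x,y [-0.019  0.001] origin z 105.21
cap in tool [-0.6  1. ] world [ 488.1 -172.7] tcp [ 487.3 -171.8   79.3]
```

```bash
python3 -m inch '[[0.4,0.005,-0.008,0,0,0,0],[0.4,0.005,-0.012,0,0,0,0],[0.4,0.005,-0.012,0,0,0,0]]'
python3 -c "
from plant import observe; print(observe()['ft_torque'])"
python3 -m inch '[[0.4,0,0,0,0,0,-0.01],[0.4,0,0,0,0,0,-0.02],[0.4,0,0,0,0,0,-0.02]]'
python3 -c "
from plant import observe; print(observe()['ft_torque'])"
python3 -m inch '[[0.4,0,0,0,0,0,-0.01],[0.4,0,0,0,0,0,-0.02],[0.4,0,0,0,0,0,-0.02]]'
python3 st.py
```

```text
time_s: 17.2
ee_pos: [0.487, -0.1716, 0.0793]
tcp_rot: [3.14, -0.0, 1.185]
contact_force: [1.2, 0.3, 5.7]
gripper_width: 0.0576
grasp_force: 10.0
[-0.05963045 -0.46020108 -0.11291494]
time_s: 17.45
ee_pos: [0.4867, -0.1715, 0.0793]
tcp_rot: [3.14, 0.0, 1.25]
contact_force: [0.1, 0.2, 7.5]
gripper_width: 0.0577
grasp_force: 10.0
[ 0.04567588 -0.13416437 -0.10958531]
time_s: 17.7
ee_pos: [0.4866, -0.1715, 0.0793]
tcp_rot: [3.141, 0.0, 1.313]
contact_force: [1.3, 0.9, 7.8]
gripper_width: 0.0579
grasp_force: 10.0
17.7 [1.3 0.9 7.8] [ 0.04 -0.09 -0.14] [3.14055039e+00 1.19106088e-04 1.31285403e+00]
tilt x,y [-0.018  0.001] origin z 105.16
cap in tool [-0.7  0.9] world [ 487.3 -172.4] tcp [ 486.6 -171.5   79.3]
```

```bash
python3 -m inch '[[0.4,0,0,0,0,0,-0.01],[0.4,0,0,0,0,0,-0.02],[0.4,0,0,0,0,0,-0.025],[0.4,0,0,0,0,0,-0.025]]'
python3 -m inch '[[0.4,0,0,0,0,0,-0.01],[0.4,0,0,0,0,0,-0.02],[0.4,0,0,0,0,0,-0.025],[0.4,0,0,0,0,0,-0.025]]'
python3 -m inch '[[0.4,0,0,0,0,0,-0.01],[0.4,0,0,0,0,0,-0.02],[0.4,0,0,0,0,0,-0.025],[0.4,0,0,0,0,0,-0.025]]'
python3 st.py
```

```text
time_s: 18.08
ee_pos: [0.4866, -0.1715, 0.0792]
tcp_rot: [3.141, 0.0, 1.39]
contact_force: [1.0, 1.0, 6.5]
gripper_width: 0.0576
grasp_force: 10.0
time_s: 18.42
ee_pos: [0.4865, -0.1715, 0.079]
tcp_rot: [3.141, 0.0, 1.469]
contact_force: [1.5, -0.4, 4.9]
gripper_width: 0.0579
grasp_force: 10.0
time_s: 18.75
ee_pos: [0.4857, -0.1711, 0.0783]
tcp_rot: [-3.14, -0.0, 1.547]
contact_force: [0.0, -0.9, -0.5]
gripper_width: 0.0577
grasp_force: 10.0
18.75 [ 0.  -0.9 -0.5] [-0.05 -0.03  0.01] [-3.14047078e+00 -4.37831998e-04  1.54679995e+00]
tilt x,y [-0.021 -0.001] origin z 104.14
cap in tool [-1.   1.1] world [ 486.8 -172.1] tcp [ 485.7 -171.1   78.3]
```

The force vanished and the cap sank to 104.1 mm: the lugs have come over the starts. I'll let it down gently.

```bash
python3 -m inch '[[0.4,0,0,0.008,0,0,-0.004],[0.4,0,0,0.016,0,0,-0.004],[0.4,0,0,0.024,0,0,-0.004],[0.4,0,0,0.024,0,0,-0.004]]'
python3 -m inch '[[0.4,0,0,0.01,0,0,0],[0.4,0,0,0.02,0,0,0],[0.4,0,0,0.03,0,0,0],[0.4,0,0,0.03,0,0,0]]'
python3 -m inch '[[0.4,0,0,0.01,0,0,0],[0.4,0,0,0.02,0,0,0],[0.4,0,0,0.02,0,0,0]]'
python3 st.py
```

```text
time_s: 19.13
ee_pos: [0.4861, -0.1712, 0.0766]
tcp_rot: [-3.141, -0.0, 1.559]
contact_force: [0.4, 0.0, -0.7]
gripper_width: 0.0579
grasp_force: 10.0
time_s: 19.47
ee_pos: [0.4861, -0.1712, 0.0742]
tcp_rot: [-3.141, -0.0, 1.559]
contact_force: [0.4, 0.5, -0.0]
gripper_width: 0.0575
grasp_force: 10.0
time_s: 19.72
ee_pos: [0.4861, -0.1712, 0.0726]
tcp_rot: [-3.141, -0.0, 1.559]
contact_force: [-0.5, -0.5, 0.0]
gripper_width: 0.0577
grasp_force: 10.0
19.7167 [-0.5 -0.5  0. ] [-0.03 -0.06  0.03] [-3.14142246e+00 -7.48864255e-05  1.55933040e+00]
tilt x,y [-0.023  0.001] origin z 98.48
cap in tool [-1.   1.1] world [ 487.2 -172.2] tcp [ 486.1 -171.2   72.6]
```

```bash
python3 -m inch '[[0.4,0,0,0.007,0,0,0],[0.4,0,0,0.014,0,0,0],[0.4,0,0,0.014,0,0,0]]'
python3 -m inch '[[0.4,0,0,0.006,0,0,0],[0.4,0,0,0.006,0,0,0],[0.4,0,0,0.006,0,0,0]]'
python3 st.py
```

```text
time_s: 20.02
ee_pos: [0.4863, -0.1713, 0.0719]
tcp_rot: [3.141, 0.0, 1.559]
contact_force: [-1.1, -0.4, 2.5]
gripper_width: 0.0577
grasp_force: 10.0
time_s: 20.27
ee_pos: [0.4863, -0.1713, 0.0718]
tcp_rot: [3.141, 0.0, 1.559]
contact_force: [-3.1, 0.1, 7.9]
gripper_width: 0.0578
grasp_force: 10.0
20.2667 [-3.1  0.1  7.9] [0.14 0.4  0.03] [3.14120874e+00 2.15392385e-04 1.55932416e+00]
tilt x,y [-0.02 -0.  ] origin z 97.64
cap in tool [-0.9  1. ] world [ 487.4 -172.3] tcp [ 486.3 -171.3   71.8]
```

Seated in the starts at 97.6 mm. Now I'll screw clockwise, letting it down about 0.53 mm per 9°.

```bash
python3 -m inch '[[0.4,0,0,0.002,0,0,0.015],[0.4,0,0,0.004,0,0,0.03],[0.4,0,0,0.006,0,0,0.05],[0.4,0,0,0.006,0,0,0.05]]'
python3 -m inch '[[0.4,0,0,0.002,0,0,0.015],[0.4,0,0,0.004,0,0,0.03],[0.4,0,0,0.006,0,0,0.05],[0.4,0,0,0.006,0,0,0.05]]'
python3 -m inch '[[0.4,0,0,0.002,0,0,0.015],[0.4,0,0,0.004,0,0,0.03],[0.4,0,0,0.006,0,0,0.05],[0.4,0,0,0.006,0,0,0.05]]'
python3 st.py
```

```text
time_s: 20.65
ee_pos: [0.4869, -0.1717, 0.0716]
tcp_rot: [3.14, 0.001, 1.399]
contact_force: [-1.3, 0.2, 9.0]
gripper_width: 0.0576
grasp_force: 10.0
time_s: 20.98
ee_pos: [0.4869, -0.1718, 0.071]
tcp_rot: [3.14, 0.0, 1.241]
contact_force: [-0.3, -0.8, 7.7]
gripper_width: 0.0577
grasp_force: 10.0
time_s: 21.32
ee_pos: [0.4869, -0.1717, 0.0704]
tcp_rot: [3.14, 0.0, 1.084]
contact_force: [1.0, -0.0, 5.4]
gripper_width: 0.058
grasp_force: 10.0
21.3167 [ 1.  -0.   5.4] [-0.19  0.03  0.05] [3.13959948e+00 1.06576272e-04 1.08437270e+00]
tilt x,y [-0.029  0.001] origin z 96.35
cap in tool [-0.5  0.8] world [ 487.4 -172.5] tcp [ 486.9 -171.7   70.4]
```

Following nicely (96.35 mm after 27°).

```bash
python3 -m inch '[[0.4,0,0,0.002,0,0,0.015],[0.4,0,0,0.004,0,0,0.03],[0.4,0,0,0.007,0,0,0.05],[0.4,0,0,0.007,0,0,0.05]]'
python3 -m inch '[[0.4,0,0,0.002,0,0,0.015],[0.4,0,0,0.004,0,0,0.03],[0.4,0,0,0.007,0,0,0.05],[0.4,0,0,0.007,0,0,0.05]]'
python3 -m inch '[[0.4,0,0,0.002,0,0,0.015],[0.4,0,0,0.004,0,0,0.03],[0.4,0,0,0.007,0,0,0.05],[0.4,0,0,0.007,0,0,0.05]]'
python3 st.py
```

```text
time_s: 21.7
ee_pos: [0.4868, -0.1716, 0.0697]
tcp_rot: [3.14, -0.0, 0.927]
contact_force: [0.0, -0.8, 4.9]
gripper_width: 0.0576
grasp_force: 10.0
time_s: 22.03
ee_pos: [0.4867, -0.1716, 0.0691]
tcp_rot: [3.14, -0.0, 0.771]
contact_force: [1.3, -0.1, 4.9]
gripper_width: 0.0575
grasp_force: 10.0
time_s: 22.37
ee_pos: [0.4867, -0.1715, 0.0684]
tcp_rot: [3.141, -0.001, 0.615]
contact_force: [-0.1, -0.5, 5.5]
gripper_width: 0.0577
grasp_force: 10.0
22.3667 [-0.1 -0.5  5.5] [-0.07 -0.07 -0.02] [ 3.14057245e+00 -5.81928531e-04  6.15236962e-01]
tilt x,y [-0.023  0.001] origin z 94.39
cap in tool [-0.1  0.6] world [ 486.9 -172. ] tcp [ 486.7 -171.5   68.4]
```

```bash
python3 -m inch '[[0.4,0,0,0.002,0,0,0.015],[0.4,0,0,0.004,0,0,0.03],[0.4,0,0,0.005,0,0,0.05],[0.4,0,0,0.005,0,0,0.05]]'
python3 -m inch '[[0.4,0,0,0,0,0,0.015],[0.4,0,0,0,0,0,0.03],[0.4,0,0,0.001,0,0,0.035],[0.4,0,0,0.001,0,0,0.035]]'
python3 -c "
from plant import observe; print(observe()['ft_torque'])"
python3 -m inch '[[0.4,0,0,0,0,0,0.015],[0.4,0,0,0,0,0,0.03],[0.4,0,0,0,0,0,0.03]]'
python3 st.py
```

```text
time_s: 22.75
ee_pos: [0.4869, -0.1716, 0.0684]
tcp_rot: [3.14, -0.001, 0.458]
contact_force: [0.3, 0.3, 8.7]
gripper_width: 0.058
grasp_force: 10.0
time_s: 23.08
ee_pos: [0.4869, -0.1716, 0.0684]
tcp_rot: [3.14, -0.001, 0.351]
contact_force: [-0.4, 0.1, 9.3]
gripper_width: 0.0577
grasp_force: 10.0
[0.02950161 0.16143891 0.06378776]
time_s: 23.33
ee_pos: [0.4867, -0.1716, 0.0683]
tcp_rot: [3.14, -0.001, 0.255]
contact_force: [-1.2, -0.1, 9.3]
gripper_width: 0.0579
grasp_force: 10.0
23.3333 [-1.2 -0.1  9.3] [-0.06  0.18  0.33] [ 3.14041532e+00 -9.91872288e-04  2.55489101e-01]
tilt x,y [-0.02   0.001] origin z 94.37
cap in tool [-0.1  0.4] world [ 486.7 -172. ] tcp [ 486.7 -171.6   68.3]
```

Moment rose to 0.33 Nm with the height settled at home (94.4 measured): lugs are on the stop walls. I'll release and withdraw straight up.

```bash
python3 -m inch '[[0.4,0,0,-0.008,0,0,-0.012],[-0.65,0,0,-0.008,0,0,-0.012],[-0.65,0,0,-0.008,0,0,-0.012],[-0.65,0,0,-0.008,0,0,-0.012],[-0.65,0,0,-0.008,0,0,-0.012]]'
python3 -m inch '[[-0.65,0,0,-0.05,0,0,0],[-0.65,0,0,-0.2,0,0,0],[-0.65,0,0,-0.5,0,0,0],[-0.65,0,0,-0.8,0,0,0],[-0.65,0,0,-1,0,0,0]]'
python3 -m inch '[[-0.65,-0.2,0,0,0,0,0],[-0.65,-0.5,0,0,0,0,0],[-0.65,-0.6,0,0,0,0,0],[-0.65,-0.6,0,0,0,0,0]]'
python3 - <<'E'
from h import *
s=observe(); f=grab_frame('wrist'); W=cloud(f); print(s['time_s'],s['contact_force'])
m=(np.abs(W[...,2]-.1195)<.004)&(np.hypot(W[...,0]-.4866,W[...,1]+.1718)<.035); p=W[m]; print(len(p),circ(p),np.median(p[:,2]))
q=p[np.hypot(*(p[:,:2]-p[:,:2].mean(0)).T)<.024]
print(np.linalg.lstsq(np.c_[q[:,:2],np.ones(len(q))],q[:,2],rcond=None)[0])
cv2.imwrite('pics/end.png',f['image'][:,:,::-1])
E
```

```text
time_s: 23.8
ee_pos: [0.486, -0.1712, 0.068]
tcp_rot: [-3.141, 0.0, 0.293]
contact_force: [-0.0, -0.2, 0.3]
gripper_width: 0.0753
grasp_force: 0.0
time_s: 24.22
ee_pos: [0.4867, -0.1715, 0.1504]
tcp_rot: [3.14, -0.001, 0.293]
contact_force: [0.4, -0.0, 0.9]
gripper_width: 0.0766
grasp_force: 0.0
time_s: 24.55
ee_pos: [0.4392, -0.1854, 0.1485]
tcp_rot: [-3.141, 0.0, 0.292]
contact_force: [0.2, 0.4, -0.3]
gripper_width: 0.0768
grasp_force: 0.0
24.55 [ 0.19718679  0.41832102 -0.27389341]
5412 (array([ 486.8, -171.6]), 29.1) 0.11955366663549859
[-0.00502177  0.00053346  0.12221681]
```

View pics/end.png

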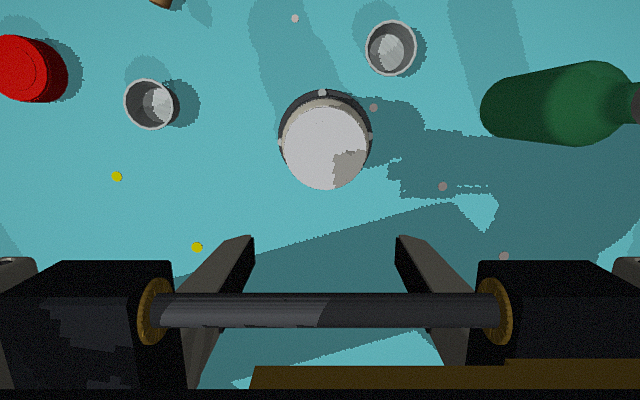

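The cap (325,145) is on the jar at (486.8,-171.6) mm. Its top is at 119.55 mm, so the origin is at 94.05, and it is level to 0.005 rad. The gripper is clear and the bystanders in view are undisturbed. Handing in.

```bash
python3 -c "
from plant import order; print(order.finish_job())"
```

```text
the job is handed in; nothing more can be done
None
```

The jar is closed: its cap is fully home (origin measured at 94.05 mm, level to 0.005 rad), released, and handed in at about 24.6 s; no verdict was returned.

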